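Feel out the filled casting and hold it over the painter's turntable

TASK

Two white fox castings that look alike stand on the cork pads of the drying board, one filled and so heavier, the other hollow. Lift the left one (as the robot sees it) clear of its pad to feel its weight and put it back upright on its pad without letting it drop or tip over, then lift the right one and feel that too. Finish with the gripper holding the heavier one upright and still over the middle of the turntable, about a hand's breadth above it and not resting on anything, so that the painter can check its underside, with the lighter one standing upright and wholly on a cork pad; the program ends while holding, and the other things on the table stay where they are.

Things in the scene. Friction and masses are not known exactly. Their poses are not given: they have to be found in the camera images.
- fox_1: white cast fox sitting upright; two look alike, one filled (0.3-0.45 kg), one hollow (0.13-0.18 kg), hidden which. Origin: centre of its underside, z up, snout to its -x. Plinth 68 mm wide, 10 high; torso a 48 mm round column 34-62 mm up; head 38 mm wide, ear tips 103 mm up. Snout reaches 37 mm from the axis at 75 mm up, so grip the torso at the flanks (fingers at its +y and -y), 54 mm up.
- fox_2: white cast fox sitting upright; two look alike, one filled (0.3-0.45 kg), one hollow (0.13-0.18 kg), hidden which. Origin: centre of its underside, z up, snout to its -x. Plinth 68 mm wide, 10 high; torso a 48 mm round column 34-62 mm up; head 38 mm wide, ear tips 103 mm up. Snout reaches 37 mm from the axis at 75 mm up, so grip the torso at the flanks (fingers at its +y and -y), 54 mm up.
- board: drying board, fixed: plywood 170 (x) x 360 (y) mm, its top 22 mm above the table, on two battens, with the two cork pads. Origin: centre of its underside.
- pad_left (a point): centre of the top face of the left-hand (+y) cork pad, a brown disc 100 mm in diameter and 3 mm thick on the drying board (plywood, 170 x 360 mm, fixed, pads 180 mm apart along its length). The pad's top is 25 mm above the table. Axes: those of the board, y from the right pad to the left pad, z up. One fox stands on it at the start.
- pad_right (a point): the same point of the right-hand (-y) cork pad; the other fox stands on it at the start.
- wheel_top (a point): centre of the top face of the painter's turntable (banding wheel): light grey foot, round dark grey head 200 mm in diameter that spins freely on its foot, its top 62 mm above the table. z up. The foot is fixed.
- turntable: the painter's turntable itself (foot with its spinning head). Origin: centre of its underside, 62 mm below wheel_top.
- sander: bystander: brown cork sanding block, 60 (x) x 22 (y) x 16 (z) mm, lying on the drying board between the pads. Origin: centre of its underside.
- black_fox: bystander: finished fox of the same shape, painted black with a brass-coloured plinth. Origin: centre of its underside.
- gesso: bystander: white jar with a yellow lid, 86 mm in diameter, 85 mm high. Origin: centre of its underside.
- ink: bystander: small black bottle with a yellow cap, 42 mm in diameter, 85 mm high. Origin: centre of its underside.
- water_cup: bystander: blue ceramic cup, 76 mm in diameter, 85 mm high. Origin: centre of its underside.
- dish: bystander: white ceramic dish, 100 mm in diameter, 22 mm high. Origin: centre of its underside.
There are look-alikes about, which are no part of the job. Leave any blue, orange or turquoise look-alike of the turntable alone.

How it is judged:
By the outcome, as a careful person would: the job done as asked, in the order asked, and still so for the second after the job is handed in, while the arm keeps its last pose, push and grip.
It also fails if it takes over 69 s, if anything falls off the work surface, if the arm or the gripper's body presses on something with over 40 N, if the wrist force passes 120 N, or if a joint passes its speed limit or range.

ROBOT

A 6-joint arm with a two-finger parallel gripper is mounted at the origin on the work surface. World frame = base frame: x ahead of the robot, y to its left, z up, the work surface at z = 0. Lengths are in mm, angles in rad, forces in N, time in s.
With the tool pointing down it reaches from about 350 to 975 mm from the base axis. Payload 7.1 kg.
Tool frame: the origin (TCP) lies at the very end of the fingers, on their centre line; the grasp point (between the pads) lies ctrl.hold_point_z behind it (ctrl.hold_point_z is the distance from the TCP to the grasp point, in mm); z points along the fingers, y is the line along which they close (so a half turn about z gives the same grasp; the last joint's range is limited). The gripper opens to 88 mm and grips with 3 to 60 N. Pads are 20 mm wide; open, the fingers measure 115 mm over their backs; the gripper's body (75 mm by 178 mm) begins 61 mm behind the grasp point.
Start: joints at [-1.256, 0.423, 1.63, -0, 1.089, -0.019], TCP at [204.789, -590.479, 187.775] pointing down, gripper open.
Joint ranges: [-3, 3], [-0.9, 2.11], [0.09, 2.58], [-1.31, 4.45], [0.11, 2.69], [-2.54, 2.54]. Speed limits (rad/s): [2.39, 2.39, 3.01, 3.14, 3.14, 3.14].

INTERFACE

Orientations are given as a rotation vector (axis times angle).
In Python, from workcell import ctrl gives the robot as it stands. The module is installed in compiled form; this text tells all that it offers.
- The arm moves only by the shell command python3 -m creep 'ROWS'. ROWS is JSON, a list of rows, each an object with "translation": the shift along the tool's x, y, z in mm, a list of three; "angular": the turn, a rotation vector about the tool's x, y, z in rad, a list of three; "jaw": the opening, from 0 (shut) to 1 (fully open). A call has exactly 8 rows; each row is the pose to reach, as a shift and turn from the pose commanded when the call began, along the tool's axes at that moment; what a row does not reach only later rows make up. A row lasts 1/8 s, in which the tool goes at most 62.5 mm and 10.7 degrees, less where a joint would pass 70% of its speed; a pose out of reach is approached as far as the arm can. A call with a gripper value outside its range is refused whole. The fingers move at their own pace and stop on an object; the grip force is fixed at half the most. Time passes only in rows, so rows that repeat a pose let the fingers close, or fill a call up. It gives the time, the measured TCP pose, the force, the opening and the grip force at its end, in the units of the state.
- ctrl.get_obs(): the state, without advancing time (a new reading comes with each control period).
- ctrl.get_image(name): name is "side" or "top"; returns the picture (400x640x3 uint8, red, green, blue); there is no depth.
- ctrl.camera_info(name): a dict with "camera_matrix" (3x3 intrinsics, pixels), "world_from_camera" (4x4, takes a point from camera to world coordinates). Camera axes: x right, y up, looking along -z (the intrinsics and any distortion apply to the point x, -y, -z); pixel columns grow to the right and rows downward; lengths in mm; the calibration is good to about 2 mm. A picture is of the moment at which its call begins. camera_info takes no time and is no camera call.
- ctrl.close_job(): hands the job in; it is judged then, once.
Trained networks look in the newest picture that a camera, given by its name, has taken for a name from the list of things; names that differ only in an ending like _2 or _b are one class to them, and where a whole thing is asked for, a point or a joint stands for the part that bears it (a point fixed in the world has none). Each returns a list of dicts, best first, with "score" (0 to 1); they miss things now and then, are a little off and sometimes report something else, mostly with a low value. They report only what shows in the picture. A call takes as long as a camera call. They do not tell look-alikes from the thing itself.
- ctrl.look_for(camera, label): "rect" ([left, top, right, bottom] in pixels, round what is visible of it).
The state is a dict: "t": time; "qpos": joint angles; "qvel": joint speeds; "joint_torque": joint torques, N m; "ee_pos": TCP position; "orientation": TCP orientation; "ft_force": force on the tool from outside, world axes, zero at the start; "moment": the same for the moment, N m; "width": finger opening in mm; "grasp_force": force on a finger pad.
Only numpy, scipy, OpenCV 4.12 (cv2) and the standard library are available. Lean on these libraries where they do the work, as an engineer would, in place of code of your own. Each camera call takes 0.05 s, during which the arm holds its last target. There are 200 camera calls.

## Working session

There is one attempt and no reset: what is moved stays moved. The work goes in short steps, Python scripts to look and compute and a shell command to move; the robot and the scene stay as the last step left them, time stands still between calls to the robot, and variables do not carry over. Pictures are saved under pics/ and viewed, at most 10 in all, crops included, and the job is handed in when it is done.

```bash
mkdir -p pics
python3 - <<'E'
from workcell import ctrl
import cv2,numpy as np
for c in("top","side"):
    cv2.imwrite(f"pics/{c}0.png",ctrl.get_image(c)[:,:,::-1])
    i=ctrl.camera_info(c);print(c,np.round(i["camera_matrix"],1).tolist(),np.round(i["world_from_camera"],3).tolist(),[k for k in i])
    for l in("fox_1","turntable","pad_left","board","sander","black_fox"):
        print(l,[(round(d["score"],2),np.round(d["rect"]).tolist()) for d in ctrl.look_for(c,l)])
o=ctrl.get_obs();print({k:np.round(v,3).tolist() for k,v in o.items()},ctrl.hold_point_z)
E
```

```text
top [[453.1, 0.0, 316.1], [0.0, 453.1, 193.2], [0.0, 0.0, 1.0]] [[-0.012, 0.976, -0.217, 187.092], [-1.0, -0.011, 0.004, -12.345], [0.001, 0.217, 0.976, 1605.598], [0.0, 0.0, 0.0, 1.0]] ['camera_matrix', 'world_from_camera']
fox_1 [(0.85, [324.0, 165.0, 342.0, 185.0]), (0.52, [372.0, 168.0, 394.0, 189.0])]
turntable [(0.85, [294.0, 218.0, 356.0, 278.0]), (0.84, [229.0, 155.0, 289.0, 211.0]), (0.83, [149.0, 199.0, 211.0, 255.0]), (0.82, [212.0, 236.0, 268.0, 295.0])]
pad_left []
board [(0.89, [310.0, 157.0, 408.0, 209.0])]
sander []
black_fox [(0.65, [266.0, 119.0, 288.0, 145.0])]
side [[378.3, 0.0, 311.1], [0.0, 378.3, 201.8], [0.0, 0.0, 1.0]] [[-0.988, 0.11, -0.111, 414.649], [-0.155, -0.618, 0.771, 821.58], [0.017, 0.779, 0.627, 760.89], [0.0, 0.0, 0.0, 1.0]] ['camera_matrix', 'world_from_camera']
fox_1 [(0.75, [301.0, 145.0, 317.0, 177.0]), (0.59, [284.0, 173.0, 308.0, 208.0])]
turntable [(0.77, [353.0, 254.0, 439.0, 330.0]), (0.73, [278.0, 322.0, 384.0, 399.0]), (0.68, [243.0, 227.0, 325.0, 291.0]), (0.57, [344.0, 190.0, 416.0, 238.0])]
pad_left [(0.82, [264.0, 155.0, 337.0, 228.0]), (0.46, [204.0, 217.0, 230.0, 255.0])]
board [(0.66, [265.0, 153.0, 336.0, 226.0]), (0.17, [208.0, 347.0, 247.0, 400.0])]
sander [(0.6, [303.0, 179.0, 311.0, 187.0]), (0.16, [260.0, 153.0, 336.0, 226.0])]
black_fox [(0.72, [206.0, 220.0, 230.0, 254.0]), (0.72, [230.0, 163.0, 259.0, 201.0]), (0.49, [260.0, 156.0, 335.0, 227.0])]
{'t': 0.7, 'qpos': [-1.256, 0.423, 1.63, -0.0, 1.089, -0.019], 'qvel': [-0.001, -0.001, 0.001, 0.001, 0.001, 0.001], 'joint_torque': [0.001, -54.443, -27.4, 0.064, 0.017, 0.0], 'ee_pos': [204.792, -590.48, 187.803], 'orientation': [3.098, 0.522, 0.0], 'ft_force': [0.016, -0.34, -0.708], 'moment': [-0.009, 0.008, -0.036], 'grasp_force': 0.0, 'width': 87.909} 18.700000000000003
```

View pics/top0.png

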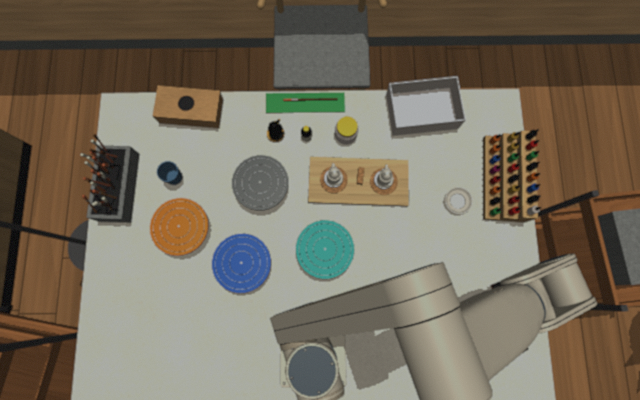

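View pics/side0.png

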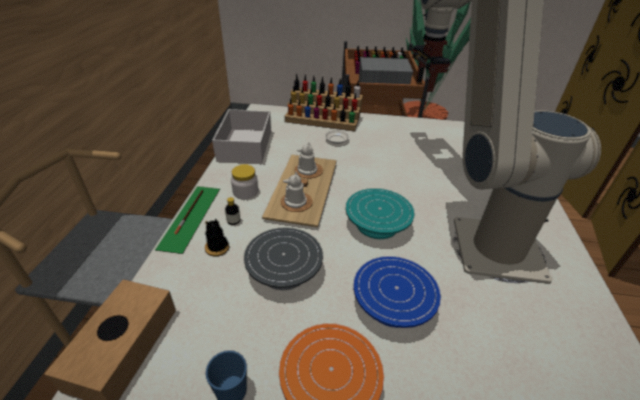

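The top view shows the two white foxes at (334,176) on the left and (383,179) on the right. The dark grey wheel is at (260,183). Possible mix-ups are the black fox at (276,130), the orange wheel at (180,227), the blue one at (242,263), the turquoise one at (325,250) and the white jar at (347,128). I choose the white foxes on the cork pads and the dark grey wheel, and check them in a crop.

Run:
```python
import cv2,numpy as np
t=cv2.imread("pics/top0.png");s=cv2.imread("pics/side0.png")
a=cv2.resize(t[148:218,300:420],None,fx=6.6,fy=4*1.65,interpolation=cv2.INTER_CUBIC)  # x6.6
b=cv2.resize(s[135:235,255:345],None,fx=6,fy=6,interpolation=cv2.INTER_CUBIC)
cv2.imwrite("pics/ta.png",a);cv2.imwrite("pics/sb.png",b);print(a.shape,b.shape)
```

```text
(462, 792, 3) (600, 540, 3)
```

View pics/ta.png

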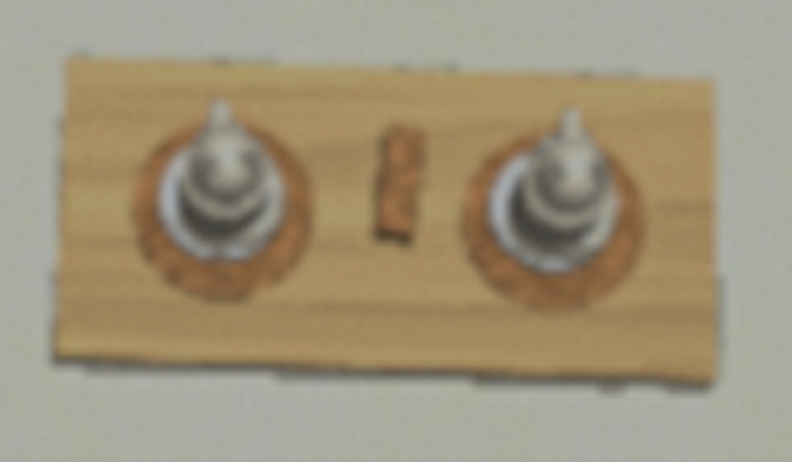

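View pics/sb.png

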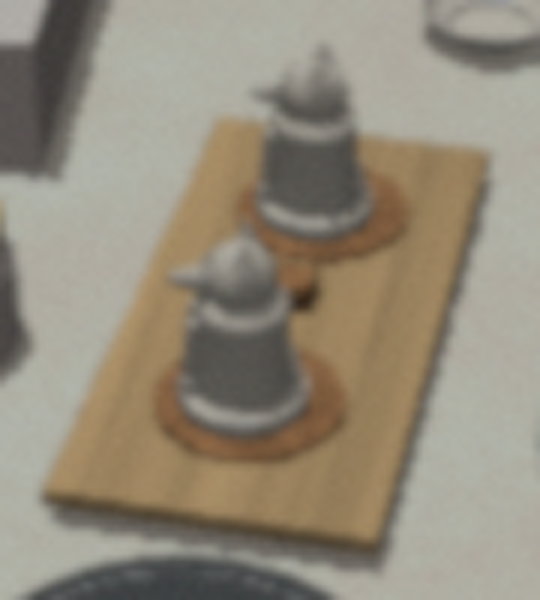

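The crops show both foxes white, with their snouts towards +x and the sander between them. I'll triangulate the board corners, snouts and plinths.

```bash
cat > h.py <<'E'
import numpy as np,cv2
from workcell import ctrl
C={c:ctrl.camera_info(c) for c in("top","side")}
def P(c):
    T=np.linalg.inv(np.array(C[c]["world_from_camera"],float));return np.array(C[c]["camera_matrix"])@np.diag([1,-1,-1])@T[:3]
def tri(a,b):
    X=cv2.triangulatePoints(P("top"),P("side"),np.array(a,float).reshape(2,1),np.array(b,float).reshape(2,1))[:,0];X=X[:3]/X[3]
    e=[np.hypot(*(proj(c,X)-np.array(p))) for c,p in(("top",a),("side",b))];return X,np.round(e,1)
def proj(c,X):
    u=P(c)@np.append(X,1);return u[:2]/u[2]
def plane(c,p,z):
    T=np.array(C[c]["world_from_camera"],float);K=np.array(C[c]["camera_matrix"])
    d=np.linalg.inv(K)@[p[0],p[1],1];d=T[:3,:3]@(d*[1,-1,-1]);o=T[:3,3];return o+d*(z-o[2])/d[2]
E
python3 - <<'E'
from h import *
ta=lambda x,y:(300-.5+(x+.5)/6.6,148-.5+(y+.5)/6.6)
sb=lambda x,y:(255-.5+(x+.5)/6,135-.5+(y+.5)/6)
for n,a,b in [("c++",(68,57),(45,497)),("c-+",(55,357),(380,545)),("c--",(715,382),(488,152)),("c+-",(714,80),(222,120)),
 ("snoutL",(220,103),(170,275)),("snoutR",(572,110),(253,93)),("padL",(222,213),(250,407)),("padR",(553,222),(323,217)),("headL",(225,165),(237,270)),("headR",(572,170),(318,85)),("plinthL",(222,200),(245,395)),("plinthR",(554,207),(317,200))]:
    X,e=tri(ta(*a),sb(*b));print(n,X.round(1),e)
for n,a,z in [("padL",(222,213),25),("padR",(553,222),25),("plL",(222,200),32),("plR",(554,207),32),("snL",(220,103),100),("snR",(572,110),100)]: print(n,plane("top",ta(*a),z).round(1))
for n,b,z in [("padL",(250,407),25),("padR",(323,217),25),("plL",(245,395),32),("plR",(317,200),32)]: print(n,"side",plane("side",sb(*b),z).round(1))
# wheel: dark grey ellipse from top & side
t=cv2.imread("pics/top0.png");s=cv2.imread("pics/side0.png")
for c,im,r in(("top",t,(220,145,300,222)),("side",s,(235,220,332,300))):
    x0,y0,x1,y1=r;g=cv2.cvtColor(im,cv2.COLOR_BGR2GRAY)[y0:y1,x0:x1]
    m=(g<115).astype(np.uint8);cs=max(cv2.findContours(m,0,1)[0],key=cv2.contourArea);el=cv2.fitEllipse(cv2.convexHull(cs))
    p=np.array(el[0])+[x0,y0];print(c,el,p,plane(c,p,62).round(1))
E
```

```text
c++ [679.7   2.9  14.6] [0.2 0.3]
c-+ [509.8  11.4  16.7] [0.1 0.2]
c-- [ 492.9 -345.3   19. ] [0.3 0.4]
c+- [ 661.2 -354.2   18.2] [0.2 0.3]
snoutL [629.  -77.3  99.3] [0.2 0.4]
snoutR [ 623.  -262.    95.9] [0.1 0.1]
padL [590.  -80.7  17.6] [0.2 0.3]
padR [ 582.2 -261.8   17.2] [0.1 0.1]
headL [594.4 -79.  105.2] [0.4 0.7]
headR [ 586.6 -258.6  107.5] [0.3 0.4]
plinthL [594.1 -80.4  25.8] [0.2 0.3]
plinthR [ 586.7 -260.7   29.6] [0.3 0.4]
padL [587.6 -80.4  25. ]
padR [ 580.5 -260.6   25. ]
plL [593.1 -80.2  32. ]
plR [ 587.2 -260.4   32. ]
snL [628.  -77.2 100. ]
snR [ 622.1 -261.4  100. ]
padL side [589.1 -71.9  25. ]
padR side [ 580.  -250.2   25. ]
plL side [591.8 -72.6  32. ]
plR side [ 584.6 -256.6   32. ]
top ((40.14908218383789, 39.465877532958984), (55.851409912109375, 58.757354736328125), 173.40847778320312) [260.14908218 184.46587753] [564.4 177.6  62. ]
side ((49.639259338378906, 44.45981216430664), (75.4328384399414, 82.51176452636719), 101.45458221435547) [284.63925934 264.45981216] [563.6 214.5  62. ]
```

Estimates: fox L (592,-80), fox R (585,-260), both with their snouts towards +x, and the wheel at about (565,178). Next I move above the left fox.

```bash
python3 -m creep '[{"translation":[60,-40,-60],"angular":[0,0,0.05],"jaw":1},{"translation":[120,-80,-90],"angular":[0,0,0.1],"jaw":1},{"translation":[170,-113,-92],"angular":[0,0,0.2],"jaw":1},{"translation":[220,-147,-92],"angular":[0,0,0.3],"jaw":1},{"translation":[270,-180,-92],"angular":[0,0,0.334],"jaw":1},{"translation":[320,-213,-92],"angular":[0,0,0.334],"jaw":1},{"translation":[370,-246,-92],"angular":[0,0,0.334],"jaw":1},{"translation":[420,-280,-92],"angular":[0,0,0.334],"jaw":1}]'
```

```text
t: 1.7
ee_pos: [494.0, -209.1, 280.1]
orientation: [3.141, -0.0, 0.001]
ft_force: [0.5, -1.3, -0.1]
width: 88.0
grasp_force: 0.0
```

```bash
python3 -m creep '[{"translation":[30,-35,0],"angular":[0,0,0],"jaw":1},{"translation":[55,-70,0],"angular":[0,0,0],"jaw":1},{"translation":[82,-108,20],"angular":[0,0,0],"jaw":1},{"translation":[82,-108,60],"angular":[0,0,0],"jaw":1},{"translation":[82,-108,80],"angular":[0,0,0],"jaw":1},{"translation":[82,-108,80],"angular":[0,0,0],"jaw":1},{"translation":[82,-108,80],"angular":[0,0,0],"jaw":1},{"translation":[82,-108,80],"angular":[0,0,0],"jaw":1}]'
python3 - <<'E'
from h import *
for c in("top","side"): cv2.imwrite(f"pics/{c}1.png",ctrl.get_image(c)[:,:,::-1])
s=cv2.imread("pics/side1.png");cv2.imwrite("pics/s1.png",cv2.resize(s[80:240,230:390],None,fx=3.7,fy=3.7,interpolation=cv2.INTER_CUBIC))
o=ctrl.get_obs();print(o["ee_pos"],o["ft_force"],o["qpos"])
print(plane("top",(260,183),62))
E
```

```text
t: 2.7
ee_pos: [575.7, -103.2, 201.1]
orientation: [3.141, -0.001, 0.003]
ft_force: [0.4, -0.1, 0.2]
width: 87.8
grasp_force: 0.0
[ 575.48510993 -103.14358451  200.77843585] [-0.48321631  0.67089979 -0.73375754] [-1.97722997e-01  3.48593995e-01  1.71149360e+00  4.18278870e-05
  1.07972825e+00  1.37352549e+00]
[569.69693316 178.23035749  62.        ]
```

View pics/s1.png

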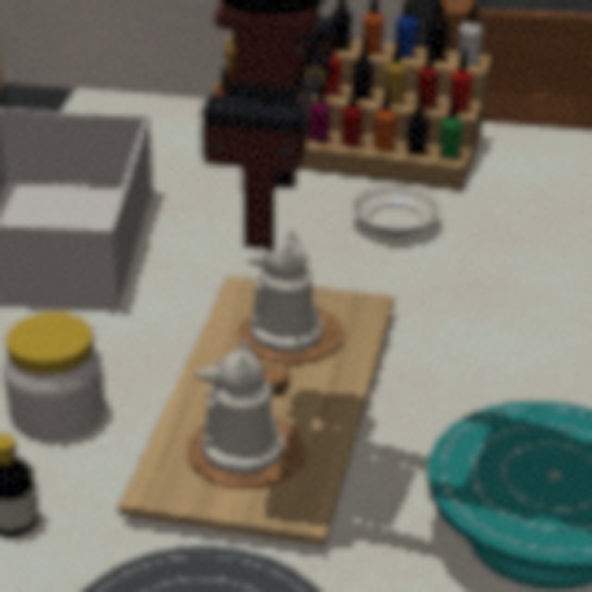

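```bash
python3 -m creep '[{"translation":[9,-12,0],"angular":[0,0,0],"jaw":1},{"translation":[17,-23,0],"angular":[0,0,0],"jaw":1},{"translation":[17,-23,10],"angular":[0,0,0],"jaw":1},{"translation":[17,-23,30],"angular":[0,0,0],"jaw":1},{"translation":[17,-23,60],"angular":[0,0,0],"jaw":1},{"translation":[17,-23,90],"angular":[0,0,0],"jaw":1},{"translation":[17,-23,105],"angular":[0,0,0],"jaw":1},{"translation":[17,-23,105],"angular":[0,0,0],"jaw":1}]'
python3 - <<'E'
from h import *
o=ctrl.get_obs();print(o["ee_pos"],o["ft_force"])
a=ctrl.get_image("top")[:,:,::-1];b=ctrl.get_image("side")[:,:,::-1]
f=lambda im,r:cv2.resize(im[r[1]:r[3],r[0]:r[2]],(400,400),interpolation=cv2.INTER_CUBIC)
cv2.imwrite("pics/c2.png",np.hstack([f(a,(304,140,364,200)),f(b,(255,135,345,225))]))
E
```

```text
t: 3.8
ee_pos: [591.1, -79.7, 93.5]
orientation: [-3.141, 0.0, 0.004]
ft_force: [0.1, 1.0, -0.5]
width: 88.0
grasp_force: 0.0
[591.07975734 -79.71561962  93.5023552 ] [ 0.10180623  1.01300066 -0.51689296]
```

View pics/c2.png

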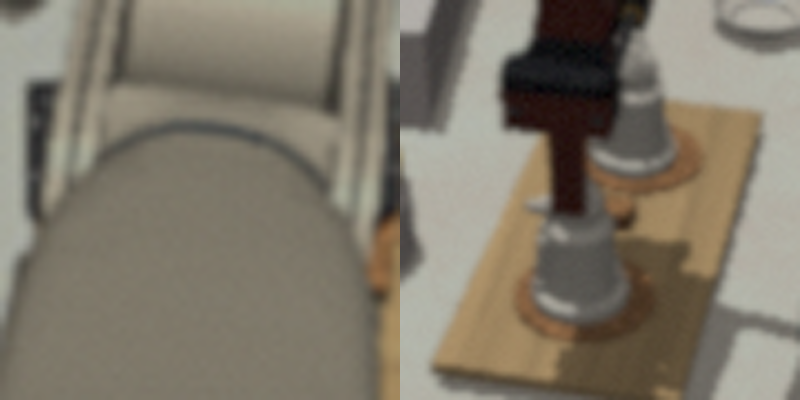

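Run:
```python
from h import *
for X in[(591,-22,93.5),(591,-36,93.5),(593,-80,65),(593,-80,35)]:print(X,(proj("side",X)-[255,135])*4.444+[400,0])
```

```text
(591, -22, 93.5) [565.29650828 264.74548642]
(591, -36, 93.5) [569.44315692 251.83612158]
(593, -80, 65) [579.44408108 246.26920042]
(593, -80, 35) [579.85179987 280.64543233]
```

Run:
```python
from h import *
print([proj("side",(575.5,y,200.8)).round(1) for y in(-46,-59,-103,-147,-160)],"seen 299.7 146")
b=ctrl.get_image("side")[:,:,::-1]; cv2.imwrite("pics/c3.png",cv2.resize(b[130:220,260:330],None,fx=6.6,fy=6.6,interpolation=cv2.INTER_CUBIC))
```

```text
[array([298.9, 159. ]), array([299.7, 156.5]), array([302.5, 148.4]), array([305. , 140.8]), array([305.8, 138.7])] seen 299.7 146
```

View pics/c3.png

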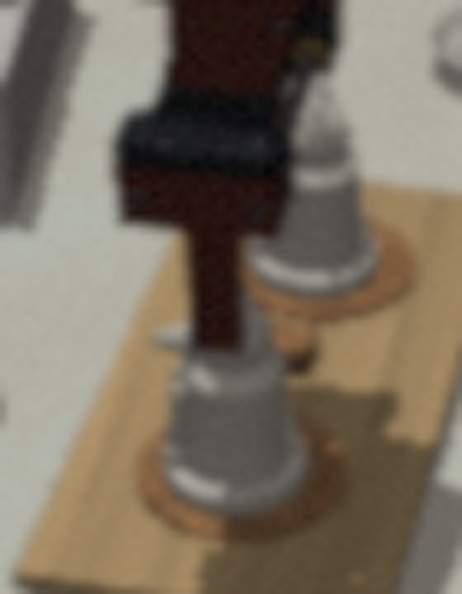

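Run:
```python
from h import *
print("base side",proj("side",(0,0,0)),"top",proj("top",(0,0,0)))
print("start tcp top",proj("top",(205,-590,400)),"side",proj("side",(205,-590,188)),proj("side",(205,-590,270)))
for z in(150,250):print(z,plane("top",(308.2,153),z),plane("top",(308.2,172),z))
# body bottom edge predicted / seen: side px
px=lambda x,y:(260+x/6.6,130+y/6.6)
for n,p in(("bodybotL",(122,220)),("bodybotR",(282,228)),("fingL",(195,345)),("fingR",(240,350)),("blkL",(120,140))):print(n,px(*p))
for X in[(553,9,154),(629,9,154),(553,-169,154),(591,-36,93),(601,-36,93),(581,-36,93),(581,-124,93)]:print(X,proj("side",X).round(1))
```

```text
base side [497.41492294 248.22826067] top [312.5237818  351.05256741]
start tcp top [536.77258907 284.47812864] side [421.73052113  94.84777315] [426.2493337   73.24912873]
150 [649.80314027   7.16845273 150.        ] [583.76232034   7.67851509 150.        ]
250 [618.01471529   5.82788918 250.        ] [556.51091912   6.30291011 250.        ]
bodybotL (278.4848484848485, 163.33333333333334)
bodybotR (302.72727272727275, 164.54545454545456)
fingL (289.54545454545456, 182.27272727272728)
fingR (296.3636363636364, 183.03030303030303)
blkL (278.1818181818182, 151.21212121212122)
(553, 9, 154) [303.5 185.3]
(629, 9, 154) [276.  182.4]
(553, -169, 154) [313.4 151.4]
(591, -36, 93) [293.1 191.8]
(601, -36, 93) [289.8 191.4]
(581, -36, 93) [296.5 192.2]
(581, -124, 93) [301.8 175.1]
```

```bash
python3 -m creep '[{"translation":[1,0,8],"angular":[0,0,0],"jaw":1},{"translation":[1,0,16],"angular":[0,0,0],"jaw":1},{"translation":[1,0,24],"angular":[0,0,0],"jaw":1},{"translation":[1,0,32],"angular":[0,0,0],"jaw":1},{"translation":[1,0,34],"angular":[0,0,0],"jaw":1},{"translation":[1,0,34],"angular":[0,0,0],"jaw":1},{"translation":[1,0,34],"angular":[0,0,0],"jaw":1},{"translation":[1,0,34],"angular":[0,0,0],"jaw":1}]'
python3 - <<'E'
from h import *
print(ctrl.get_obs()["ee_pos"])
b=ctrl.get_image("side")[:,:,::-1]; cv2.imwrite("pics/c4.png",cv2.resize(b[130:220,250:340],None,fx=6.6,fy=6.6,interpolation=cv2.INTER_CUBIC))
for y in(-36,-56,-124):print(proj("side",(592,y,60)))
s=cv2.imread("pics/side0.png")[20:110,390:470].astype(int)
m=(s.max(2)<75)&(s[:,:,2]>s[:,:,1]+12);ys,xs=np.nonzero(m)
for r in range(0,90,5):
  x=xs[ys==r]; print(r+20,(x.min()+390,x.max()+390) if len(x) else None,end=" ")
E
```

```text
t: 4.95
ee_pos: [593.2, -79.9, 61.0]
orientation: [3.142, -0.0, 0.001]
ft_force: [-0.6, 0.8, -0.4]
width: 88.0
grasp_force: 0.0
[593.18127905 -79.91061919  61.01827718]
[292.9459872  200.63029818]
[294.22589866 196.53172279]
[298.32911476 183.39226657]
20 None 25 None 30 None 35 None 40 (np.int64(428), np.int64(444)) 45 (np.int64(426), np.int64(442)) 50 (np.int64(391), np.int64(441)) 55 (np.int64(390), np.int64(441)) 60 (np.int64(409), np.int64(411)) 65 (np.int64(412), np.int64(448)) 70 (np.int64(413), np.int64(446)) 75 (np.int64(412), np.int64(436)) 80 (np.int64(415), np.int64(434)) 85 (np.int64(390), np.int64(432)) 90 (np.int64(390), np.int64(431)) 95 (np.int64(390), np.int64(421)) 100 (np.int64(390), np.int64(402)) 105 (np.int64(390), np.int64(424))
```

View pics/c4.png

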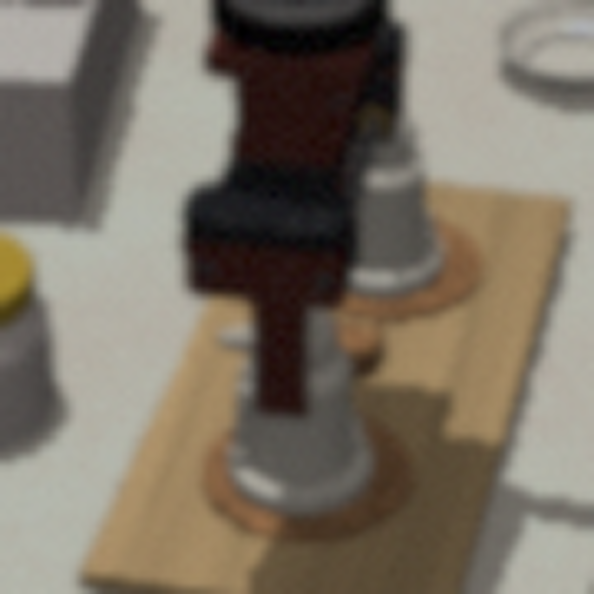

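The finger tip shows about 8 px higher than projected, so I'll let the measured width decide: 48 mm means torso, 38 mm means head. Closing now.

```bash
python3 -m creep '[{"translation":[0,0,0],"angular":[0,0,0],"jaw":0.8},{"translation":[0,0,0],"angular":[0,0,0],"jaw":0.7},{"translation":[0,0,0],"angular":[0,0,0],"jaw":0.6},{"translation":[0,0,0],"angular":[0,0,0],"jaw":0.5},{"translation":[0,0,0],"angular":[0,0,0],"jaw":0.4},{"translation":[0,0,0],"angular":[0,0,0],"jaw":0.4},{"translation":[0,0,0],"angular":[0,0,0],"jaw":0.4},{"translation":[0,0,0],"angular":[0,0,0],"jaw":0.4}]'
python3 - <<'E'
from h import *
o=ctrl.get_obs();print(o["ee_pos"],o["ft_force"],o["moment"])
b=ctrl.get_image("side")
g=b[130:220,285:300].astype(int);print([(130+i) for i in range(90) if g[i,5:10].max()<80])
E
```

```text
t: 6.0
ee_pos: [593.0, -79.9, 60.7]
orientation: [3.142, -0.0, -0.0]
ft_force: [0.6, -0.2, -0.1]
width: 36.7
grasp_force: 30.0
[592.9524875  -79.91703292  60.69807605] [ 0.57016477 -0.1925796  -0.05971625] [-0.03140952 -0.03541373  0.14322088]
[130, 131, 132, 133, 134, 135, 136, 137, 138, 139, 140, 141, 142, 143, 144, 145, 146, 147, 148, 149, 150, 151, 152, 153, 154, 155, 156, 157, 158, 159, 160, 161, 162, 163, 164, 165, 166, 167, 168, 169, 170, 171, 172, 173, 174, 175, 176, 179, 180, 181, 182, 183, 184]
```

The width of 36.7 mm means it's on the head, so the fingers really sit about 30 mm above the reported TCP, as the picture suggested. I'll open, go 28 mm lower and look again.

```bash
python3 -m creep '[{"translation":[0,0,0],"angular":[0,0,0],"jaw":0.6},{"translation":[0,0,0],"angular":[0,0,0],"jaw":0.8},{"translation":[0,0,0],"angular":[0,0,0],"jaw":1},{"translation":[0,0,0],"angular":[0,0,0],"jaw":1},{"translation":[0,0,7],"angular":[0,0,0],"jaw":1},{"translation":[0,0,14],"angular":[0,0,0],"jaw":1},{"translation":[0,0,21],"angular":[0,0,0],"jaw":1},{"translation":[0,0,24],"angular":[0,0,0],"jaw":1}]'; python3 -m creep '[{"translation":[0,0,2],"angular":[0,0,0],"jaw":1},{"translation":[0,0,4],"angular":[0,0,0],"jaw":1},{"translation":[0,0,4],"angular":[0,0,0],"jaw":0.85},{"translation":[0,0,4],"angular":[0,0,0],"jaw":0.7},{"translation":[0,0,4],"angular":[0,0,0],"jaw":0.6},{"translation":[0,0,4],"angular":[0,0,0],"jaw":0.5},{"translation":[0,0,4],"angular":[0,0,0],"jaw":0.4},{"translation":[0,0,4],"angular":[0,0,0],"jaw":0.4}]'
python3 - <<'E'
from h import *
o=ctrl.get_obs();print(o["ee_pos"],o["ft_force"],o["moment"])
b=ctrl.get_image("side")[:,:,::-1]; cv2.imwrite("pics/c5.png",cv2.resize(b[130:220,250:340],None,fx=6.6,fy=6.6,interpolation=cv2.INTER_CUBIC))
E
```

```text
t: 7.05
ee_pos: [592.5, -79.8, 35.9]
orientation: [-3.141, 0.0, 0.002]
ft_force: [-1.0, 0.3, 0.2]
width: 87.6
grasp_force: 0.0
t: 8.05
ee_pos: [593.0, -79.9, 32.8]
orientation: [3.142, -0.0, 0.0]
ft_force: [-1.2, -0.0, 2.5]
width: 48.2
grasp_force: 30.0
[593.02313579 -79.92163433  32.81321391] [-1.19179714 -0.01959044  2.48052594] [-0.0505845  -0.00346502 -0.00407177]
```

View pics/c5.png

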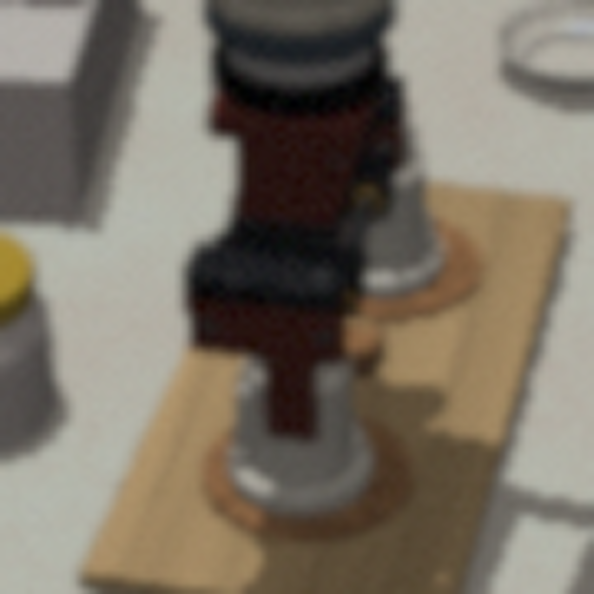

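The width is 48.2 mm and the fingers are on the torso. Lifting straight up.

```bash
python3 -m creep '[{"translation":[0,0,-5],"angular":[0,0,0],"jaw":0.4},{"translation":[0,0,-13],"angular":[0,0,0],"jaw":0.4},{"translation":[0,0,-23],"angular":[0,0,0],"jaw":0.4},{"translation":[0,0,-33],"angular":[0,0,0],"jaw":0.4},{"translation":[0,0,-40],"angular":[0,0,0],"jaw":0.4},{"translation":[0,0,-40],"angular":[0,0,0],"jaw":0.4},{"translation":[0,0,-40],"angular":[0,0,0],"jaw":0.4},{"translation":[0,0,-40],"angular":[0,0,0],"jaw":0.4}]'; python3 -m creep '[{"translation":[0,0,0],"angular":[0,0,0],"jaw":0.4},{"translation":[0,0,0],"angular":[0,0,0],"jaw":0.4},{"translation":[0,0,0],"angular":[0,0,0],"jaw":0.4},{"translation":[0,0,0],"angular":[0,0,0],"jaw":0.4},{"translation":[0,0,0],"angular":[0,0,0],"jaw":0.4},{"translation":[0,0,0],"angular":[0,0,0],"jaw":0.4},{"translation":[0,0,0],"angular":[0,0,0],"jaw":0.4},{"translation":[0,0,0],"angular":[0,0,0],"jaw":0.4}]'
python3 - <<'E'
from h import *
F=[]
for i in range(10): ctrl.get_image("side"); F.append(ctrl.get_obs()["ft_force"])
o=ctrl.get_obs();print(o["t"],o["ee_pos"],np.mean(F,0),np.std(F,0),o["width"],o["joint_torque"])
E
```

```text
t: 9.1
ee_pos: [592.6, -79.9, 72.3]
orientation: [-3.141, 0.0, 0.001]
ft_force: [-0.0, 0.1, -0.8]
width: 48.4
grasp_force: 30.0
t: 10.1
ee_pos: [592.9, -79.9, 72.7]
orientation: [3.142, -0.0, -0.0]
ft_force: [-0.1, 0.6, -1.0]
width: 48.0
grasp_force: 30.0
10.6 [592.97151257 -79.89594488  72.75065491] [-0.31133519 -0.25318021 -1.37873251] [0.42117843 0.50440326 0.40376734] 48.07181398561784 [ 9.09682440e-04 -5.62241328e+01 -2.22324353e+01  1.99397025e-02
 -7.35167647e-02 -1.59794845e-04]
```

The left one reads about 1.4 N, which is the hollow one. I'll put it back gently.

```bash
python3 -m creep '[{"translation":[0,0,8],"angular":[0,0,0],"jaw":0.4},{"translation":[0,0,18],"angular":[0,0,0],"jaw":0.4},{"translation":[0,0,28],"angular":[0,0,0],"jaw":0.4},{"translation":[0,0,33],"angular":[0,0,0],"jaw":0.4},{"translation":[0,0,36],"angular":[0,0,0],"jaw":0.4},{"translation":[0,0,38],"angular":[0,0,0],"jaw":0.4},{"translation":[0,0,39],"angular":[0,0,0],"jaw":0.4},{"translation":[0,0,39.5],"angular":[0,0,0],"jaw":0.4}]'; python3 -m creep '[{"translation":[0,0,0.5],"angular":[0,0,0],"jaw":0.4},{"translation":[0,0,0.5],"angular":[0,0,0],"jaw":0.4},{"translation":[0,0,0.5],"angular":[0,0,0],"jaw":0.4},{"translation":[0,0,0.5],"angular":[0,0,0],"jaw":0.4},{"translation":[0,0,0.5],"angular":[0,0,0],"jaw":0.4},{"translation":[0,0,0.5],"angular":[0,0,0],"jaw":0.4},{"translation":[0,0,0.5],"angular":[0,0,0],"jaw":0.4},{"translation":[0,0,0.5],"angular":[0,0,0],"jaw":0.4}]'
```

```text
t: 11.6
ee_pos: [593.1, -79.9, 33.4]
orientation: [3.142, -0.0, 0.001]
ft_force: [-0.6, -0.1, -1.9]
width: 47.9
grasp_force: 30.0
t: 12.6
ee_pos: [593.1, -79.9, 32.8]
orientation: [3.142, -0.0, 0.0]
ft_force: [0.4, -0.0, 0.8]
width: 48.4
grasp_force: 30.0
```

```bash
python3 -m creep '[{"translation":[0,0,0],"angular":[0,0,0],"jaw":0.6},{"translation":[0,0,0],"angular":[0,0,0],"jaw":0.8},{"translation":[0,0,0],"angular":[0,0,0],"jaw":1},{"translation":[0,0,0],"angular":[0,0,0],"jaw":1},{"translation":[0,0,-10],"angular":[0,0,0],"jaw":1},{"translation":[0,0,-35],"angular":[0,0,0],"jaw":1},{"translation":[0,0,-75],"angular":[0,0,0],"jaw":1},{"translation":[0,0,-115],"angular":[0,0,0],"jaw":1}]'; python3 -m creep '[{"translation":[0,0,-15],"angular":[0,0,0],"jaw":1},{"translation":[-2,45,-15],"angular":[0,0,0],"jaw":1},{"translation":[-4,95,-15],"angular":[0,0,0],"jaw":1},{"translation":[-6,140,-15],"angular":[0,0,0],"jaw":1},{"translation":[-7,175,-15],"angular":[0,0,0],"jaw":1},{"translation":[-7,181,-15],"angular":[0,0,0],"jaw":1},{"translation":[-7,181,-15],"angular":[0,0,0],"jaw":1},{"translation":[-7,181,-15],"angular":[0,0,0],"jaw":1}]'
python3 - <<'E'
from h import *
o=ctrl.get_obs();print(o["ee_pos"],o["ft_force"])
for c in("top","side"):
    im=ctrl.get_image(c); cv2.imwrite(f"pics/{c}6.png",im[:,:,::-1])
    print(c,[(round(d["score"],2),np.round(d["rect"],1).tolist()) for d in ctrl.look_for(c,"fox_1")])
E
```

```text
t: 13.6
ee_pos: [592.9, -79.9, 149.4]
orientation: [3.142, -0.0, 0.0]
ft_force: [0.4, -0.4, 0.1]
width: 87.7
grasp_force: 0.0
t: 14.6
ee_pos: [585.8, -259.6, 162.4]
orientation: [-3.141, -0.001, 0.001]
ft_force: [0.6, 0.5, -0.4]
width: 87.6
grasp_force: 0.0
[ 585.80687877 -259.60701776  162.40110505] [ 0.57009374  0.49344082 -0.37302418]
top [(0.62, [325.4, 165.3, 343.6, 187.9])]
side [(0.77, [286.0, 174.8, 307.2, 207.0]), (0.69, [298.1, 143.4, 315.9, 172.3])]
```

The left fox is still standing in the same place. Descending on the right fox.

```bash
python3 -m creep '[{"translation":[0,1,20],"angular":[0,0,0],"jaw":1},{"translation":[0,1,45],"angular":[0,0,0],"jaw":1},{"translation":[0,1,70],"angular":[0,0,0],"jaw":1},{"translation":[0,1,90],"angular":[0,0,0],"jaw":1},{"translation":[0,1,105],"angular":[0,0,0],"jaw":1},{"translation":[0,1,118],"angular":[0,0,0],"jaw":1},{"translation":[0,1,126],"angular":[0,0,0],"jaw":1},{"translation":[0,1,130],"angular":[0,0,0],"jaw":1}]'; python3 -m creep '[{"translation":[0,0,0],"angular":[0,0,0],"jaw":1},{"translation":[0,0,0],"angular":[0,0,0],"jaw":0.85},{"translation":[0,0,0],"angular":[0,0,0],"jaw":0.7},{"translation":[0,0,0],"angular":[0,0,0],"jaw":0.6},{"translation":[0,0,0],"angular":[0,0,0],"jaw":0.5},{"translation":[0,0,0],"angular":[0,0,0],"jaw":0.4},{"translation":[0,0,0],"angular":[0,0,0],"jaw":0.4},{"translation":[0,0,0],"angular":[0,0,0],"jaw":0.4}]'
```

```text
t: 15.8
ee_pos: [586.0, -261.9, 32.5]
orientation: [3.142, -0.0, 0.0]
ft_force: [-0.6, -0.3, -0.3]
width: 87.9
grasp_force: 0.0
t: 16.8
ee_pos: [585.8, -261.5, 32.8]
orientation: [-3.141, 0.0, 0.0]
ft_force: [-1.1, 2.7, 3.9]
width: 47.9
grasp_force: 30.0
```

```bash
python3 -m creep '[{"translation":[0,0,-5],"angular":[0,0,0],"jaw":0.4},{"translation":[0,0,-13],"angular":[0,0,0],"jaw":0.4},{"translation":[0,0,-23],"angular":[0,0,0],"jaw":0.4},{"translation":[0,0,-33],"angular":[0,0,0],"jaw":0.4},{"translation":[0,0,-40],"angular":[0,0,0],"jaw":0.4},{"translation":[0,0,-40],"angular":[0,0,0],"jaw":0.4},{"translation":[0,0,-40],"angular":[0,0,0],"jaw":0.4},{"translation":[0,0,-40],"angular":[0,0,0],"jaw":0.4}]'; python3 -m creep '[{"translation":[0,0,0],"angular":[0,0,0],"jaw":0.4},{"translation":[0,0,0],"angular":[0,0,0],"jaw":0.4},{"translation":[0,0,0],"angular":[0,0,0],"jaw":0.4},{"translation":[0,0,0],"angular":[0,0,0],"jaw":0.4},{"translation":[0,0,0],"angular":[0,0,0],"jaw":0.4},{"translation":[0,0,0],"angular":[0,0,0],"jaw":0.4},{"translation":[0,0,0],"angular":[0,0,0],"jaw":0.4},{"translation":[0,0,0],"angular":[0,0,0],"jaw":0.4}]'
python3 - <<'E'
from h import *
F=[]
for i in range(10): im=ctrl.get_image("side"); F.append(ctrl.get_obs()["ft_force"])
cv2.imwrite("pics/side7.png",im[:,:,::-1])
o=ctrl.get_obs();print(o["t"],o["ee_pos"],np.mean(F,0),np.std(F,0),o["width"])
# wheel rim in top view: dark pixels, low saturation
t=cv2.imread("pics/top0.png");hsv=cv2.cvtColor(t,cv2.COLOR_BGR2HSV);r=t[145:222,220:300]
print([int(v) for v in r[38].mean(1)[::2]],[int(v) for v in r[:,40].mean(1)[::2]])
print(plane("top",(260.4,183),62),[proj("top",(x,y,62)).round(1).tolist() for x,y in((668,178),(468,178),(568,278),(568,78))])
E
```

```text
t: 17.8
ee_pos: [585.6, -261.7, 72.3]
orientation: [-3.141, 0.0, 0.001]
ft_force: [-0.5, -0.0, -3.9]
width: 47.6
grasp_force: 30.0
t: 18.8
ee_pos: [585.9, -261.9, 72.7]
orientation: [3.142, -0.0, -0.0]
ft_force: [0.2, -1.1, -3.4]
width: 48.1
grasp_force: 30.0
19.3 [ 585.95599365 -261.8788822    72.74231123] [ 0.06580533 -0.01124836 -3.67668061] [0.49385577 0.43386932 0.51594515] 47.77107890622539
[167, 166, 167, 167, 167, 166, 110, 108, 98, 93, 94, 112, 94, 96, 97, 96, 93, 96, 98, 102, 112, 97, 97, 98, 97, 106, 99, 98, 101, 119, 99, 100, 103, 99, 135, 169, 169, 168, 168, 166] [165, 166, 167, 169, 167, 118, 97, 95, 94, 91, 86, 95, 96, 119, 95, 96, 97, 98, 130, 112, 97, 98, 98, 99, 123, 98, 99, 107, 104, 100, 93, 90, 88, 104, 107, 136, 168, 169, 167]
[569.68118329 176.8277711   62.        ] [[260.5, 156.1], [259.6, 211.6], [231.5, 183.8], [288.6, 183.2]]
```

The right one reads about 3.7 N, so it's the filled one. I'll lift it high, clear of the left fox, and carry it to the wheel.

```bash
python3 -m creep '[{"translation":[0,0,-8],"angular":[0,0,0],"jaw":0.4},{"translation":[0,0,-24],"angular":[0,0,0],"jaw":0.4},{"translation":[0,0,-46],"angular":[0,0,0],"jaw":0.4},{"translation":[0,0,-70],"angular":[0,0,0],"jaw":0.4},{"translation":[0,0,-95],"angular":[0,0,0],"jaw":0.4},{"translation":[0,0,-120],"angular":[0,0,0],"jaw":0.4},{"translation":[0,0,-135],"angular":[0,0,0],"jaw":0.4},{"translation":[0,-5,-140],"angular":[0,0,0],"jaw":0.4}]'; python3 -m creep '[{"translation":[0,-15,0],"angular":[0,0,0],"jaw":0.4},{"translation":[0,-40,0],"angular":[0,0,0],"jaw":0.4},{"translation":[0,-70,0],"angular":[0,0,0],"jaw":0.4},{"translation":[0,-100,0],"angular":[0,0,0],"jaw":0.4},{"translation":[0,-130,0],"angular":[0,0,0],"jaw":0.4},{"translation":[0,-160,0],"angular":[0,0,0],"jaw":0.4},{"translation":[0,-190,0],"angular":[0,0,0],"jaw":0.4},{"translation":[0,-220,0],"angular":[0,0,0],"jaw":0.4}]'
python3 - <<'E'
from h import *
print(plane("side",(284,255),62),proj("side",(572,178,62)))
s=cv2.imread("pics/side0.png");print([int(v) for v in s[225:295,284].mean(1)],[int(v) for v in s[255,240:330].mean(1)])
E
```

```text
t: 20.3
ee_pos: [586.4, -257.1, 214.2]
orientation: [3.141, -0.001, 0.003]
ft_force: [-0.1, 0.5, -4.8]
width: 48.0
grasp_force: 30.0
t: 21.3
ee_pos: [584.8, -34.1, 211.8]
orientation: [-3.141, -0.001, 0.003]
ft_force: [0.5, -0.5, -4.0]
width: 47.8
grasp_force: 30.0
[571.71274965 184.1590316   62.        ] [284.40306725 253.20845727]
[136, 150, 124, 87, 74, 70, 68, 64, 65, 66, 73, 83, 77, 71, 67, 66, 77, 97, 86, 72, 66, 65, 65, 65, 66, 66, 68, 84, 111, 113, 89, 71, 65, 66, 65, 66, 65, 65, 65, 73, 83, 79, 68, 65, 64, 64, 67, 78, 95, 85, 70, 67, 66, 66, 66, 83, 110, 95, 72, 65, 61, 48, 38, 44, 58, 77, 93, 96, 98, 99] [169, 170, 163, 140, 99, 69, 66, 73, 75, 67, 66, 65, 64, 66, 64, 65, 74, 90, 94, 74, 64, 65, 65, 65, 67, 65, 68, 80, 85, 72, 66, 64, 64, 64, 66, 64, 66, 65, 65, 69, 68, 71, 87, 96, 89, 75, 65, 66, 66, 66, 62, 66, 65, 64, 68, 64, 64, 72, 83, 83, 70, 66, 64, 66, 64, 66, 63, 75, 99, 100, 78, 66, 66, 66, 64, 64, 66, 70, 71, 67, 66, 70, 97, 138, 164, 171, 172, 171, 174, 172]
```

```bash
python3 -m creep '[{"translation":[-2,-30,0],"angular":[0,0,0],"jaw":0.4},{"translation":[-4,-60,0],"angular":[0,0,0],"jaw":0.4},{"translation":[-6,-90,0],"angular":[0,0,0],"jaw":0.4},{"translation":[-8,-120,0],"angular":[0,0,0],"jaw":0.4},{"translation":[-10,-150,0],"angular":[0,0,0],"jaw":0.4},{"translation":[-12,-180,0],"angular":[0,0,0],"jaw":0.4},{"translation":[-13,-200,0],"angular":[0,0,0],"jaw":0.4},{"translation":[-13,-212,0],"angular":[0,0,0],"jaw":0.4}]'; python3 -m creep '[{"translation":[0,0,5],"angular":[0,0,0],"jaw":0.4},{"translation":[0,0,15],"angular":[0,0,0],"jaw":0.4},{"translation":[0,0,28],"angular":[0,0,0],"jaw":0.4},{"translation":[0,0,40],"angular":[0,0,0],"jaw":0.4},{"translation":[0,0,47],"angular":[0,0,0],"jaw":0.4},{"translation":[0,0,47],"angular":[0,0,0],"jaw":0.4},{"translation":[0,0,47],"angular":[0,0,0],"jaw":0.4},{"translation":[0,0,47],"angular":[0,0,0],"jaw":0.4}]'
python3 - <<'E'
from h import *
o=ctrl.get_obs();print(o["ee_pos"],o["ft_force"],o["qvel"])
im=ctrl.get_image("side")[:,:,::-1]
print([(round(d["score"],2),np.round(d["rect"],1).tolist()) for d in ctrl.look_for("side","fox_1")],proj("side",(572,178,157)),proj("side",(572,178,191)))
cv2.imwrite("pics/s8.png",cv2.resize(im[110:310,190:390],None,fx=3,fy=3,interpolation=cv2.INTER_CUBIC))
E
```

```text
t: 22.3
ee_pos: [572.2, 176.6, 212.3]
orientation: [3.141, 0.002, -0.001]
ft_force: [0.3, 0.6, -2.3]
width: 47.8
grasp_force: 30.0
t: 23.3
ee_pos: [573.4, 175.3, 166.3]
orientation: [-3.141, 0.0, -0.001]
ft_force: [0.3, -0.7, -3.4]
width: 47.6
grasp_force: 30.0
[573.37262299 175.27477473 166.27174378] [ 0.30607052 -0.70117283 -3.38599662] [-0.00111321 -0.0010193   0.00334199 -0.00023008  0.0002562  -0.00314774]
[(0.88, [291.5, 175.8, 306.4, 208.0]), (0.72, [272.6, 202.6, 299.3, 232.5])] [283.28929015 225.28076754] [282.85365153 214.35723531]
```

View pics/s8.png

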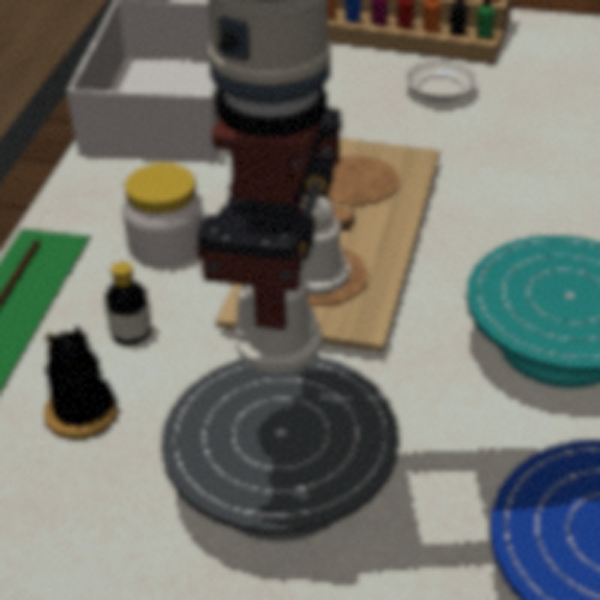

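The filled fox hangs upright above the wheel centre, with its plinth at (282,225) against a predicted (283,225). The hollow one stands on the left pad. Handing in.

```bash
python3 -c "
from workcell import ctrl
print(ctrl.close_job())"
```

```text
the job is handed in; nothing more can be done
None
```

The job is handed in at about 23 s: the gripper holds the filled right-hand fox (about 3.7 N) upright and still, about 95 mm over the middle of the dark grey turntable, and the hollow left-hand fox (about 1.4 N) is back upright on its pad. My first grip closed briefly on the left fox's head, because the fingers sat about 30 mm higher than the reported tool position; I let go, went lower and lifted it by the torso.

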